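# Load the auger changeover kit tray under the potting machine's guard

## Task

Load the changeover kit into the black three-bay tray, low parts first and the tall one last: the yellow cover into the back bay under the red mesh guard, then the aluminium housing into the middle bay, then the auger into the front bay nearest the robot. Set each part down gently, upright and flat on its bay floor, and let go of it before fetching the next. Do not tip the parts over, and leave the empty pot, the seed carton and the wrench where they are.

Things in the scene. Friction and masses are not known exactly. Their poses are not given: they have to be found in the camera images.
- tray: Black tray, 272 x 94 mm, on a fixed grey stand 300 x 110 x 60 mm: three equal open bays in a row along its x axis, 89 mm apart, 84 x 84 mm inside. Bay floors 64 mm, wall tops 74 mm above the bench; walls 5 mm. Floor pads: front blue, middle grey, back yellow. Origin: under the middle bay's centre, at bench level; x points from front bay to back bay, away from the robot; z up. Yaw within 0.2 rad.
- bay_back (a point): Centre of the back bay's floor (yellow pad), 64 mm above the bench; axes as the tray's. The red guard hangs over it.
- bay_middle (a point): Centre of the middle bay's floor (grey pad), 64 mm above the bench; axes as the tray's.
- bay_front (a point): Centre of the front bay's floor (blue pad), nearest the robot, 64 mm above the bench; axes as the tray's.
- guard: Rigid red mesh panel over the back bay, fixed. Frame = the tray's. Level, underside 269 mm and top 283 mm above the bench, from x = 66 to 181 mm, y = -147 to 147 mm, on two posts at x = 174, y = +-140 mm. Open below towards the robot: a gripper pointing straight down over the back bay fouls it; one tilted about 30 degrees (fingers down and towards tray +x) reaches under it.
- cover: Yellow round cover, lying flat: disc 66 mm in diameter and 8 mm thick with a black round knob 22 mm in diameter standing 36 mm above it (44 mm in all). 0.08 to 0.17 kg. Origin: centre of the underside, z up.
- housing: Aluminium bearing housing, upright: round flange 66 mm in diameter, 10 mm thick, under a round body 46 mm in diameter; 70 mm tall in all. 0.28 to 0.56 kg. Origin: centre of the underside, z up.
- auger: Steel auger standing upright on a dark round flange 66 mm in diameter and 10 mm thick: flights 36 mm in diameter up to 118 mm, then a blue round drive collar 24 mm in diameter from 135 to 190 mm above the underside, to grip by. 190 mm tall, 0.31 to 0.63 kg. Origin: centre of the underside, z up along the shaft.
- pot: Bystander: empty black plant pot, 90 mm across the rim, 85 mm tall; loose. Origin: centre of the underside.
- seedbox: Bystander: brown seed carton 60 x 90 x 65 mm; loose. Origin: centre of the underside.
- wrench: Bystander: steel wrench 160 mm long, lying on the bench along its x; loose. Origin at its middle, on the underside.
Things that resemble listed ones, but are neither listed nor needed, are in the scene too. Of the things shaped like the cover, the yellow one is meant.

How it is judged:
On the way, in this order (a step that is already met when the one before it is completed fails the run):
1. the yellow cover stands flat in the back bay, released (horizontal distance between cover and bay_back below 0.02 m and z of cover in the frame of bay_back between -0.005 and 0.005 m and angle between cover's own z axis and vertical below 0.09 rad and linear speed of cover below 0.03 m/s and contact force between cover and the fingers below 0.2 N), for 0.2 s.
2. the aluminium housing stands flat in the middle bay, released (horizontal distance between housing and bay_middle below 0.02 m and z of housing in the frame of bay_middle between -0.005 and 0.005 m and angle between housing's own z axis and vertical below 0.09 rad and linear speed of housing below 0.03 m/s and contact force between housing and the fingers below 0.2 N), for 0.2 s.
3. the auger stands flat in the front bay, released (horizontal distance between auger and bay_front below 0.02 m and z of auger in the frame of bay_front between -0.005 and 0.005 m and angle between auger's own z axis and vertical below 0.09 rad and linear speed of auger below 0.03 m/s and contact force between auger and the fingers below 0.2 N), for 0.2 s.
At the end, for the whole second after the job is handed in: The cover in the back bay, the housing in the middle bay and the auger in the front bay: each within 20 mm of the bay's centre, its underside within 5 mm of the bay floor, upright within 5 degrees, at rest and released (all of step 1 and all of step 2 and all of step 3); the robot touches nothing.
It fails at once if a part is dropped into its bay (faster than 0.5 m/s within 30 mm above the bay floor) ((horizontal distance between cover and bay_back below 0.045 m and z of cover in the frame of bay_back below 0.03 m and linear speed of cover above 0.5 m/s) or (horizontal distance between housing and bay_middle below 0.045 m and z of housing in the frame of bay_middle below 0.03 m and linear speed of housing above 0.5 m/s) or (horizontal distance between auger and bay_front below 0.045 m and z of auger in the frame of bay_front below 0.03 m and linear speed of auger above 0.5 m/s)).
It fails at once if a part is tipped over (more than 60 degrees from upright) (angle between any of cover, housing, auger's own z axis and vertical above 1.05 rad).
It fails at once if the empty pot is moved by more than 30 mm (distance of pot from where it was at the start of the episode above 0.03 m).
It fails at once if the seed carton is moved by more than 30 mm (distance of seedbox from where it was at the start of the episode above 0.03 m).
It fails at once if the wrench is moved by more than 30 mm (distance of wrench from where it was at the start of the episode above 0.03 m).
It also fails if it takes over 72 s, if anything falls off the work surface, if the arm or the gripper's body presses on something with over 40 N, if the wrist force passes 120 N, or if a joint passes its speed limit or range.

## Robot

A 7-joint arm with a two-finger parallel gripper is mounted at the origin on the work surface. World frame = base frame: x ahead of the robot, y to its left, z up, the work surface at z = 0. Lengths are in m, angles in rad, forces in N, time in s.
With the tool pointing down it reaches from about 0.4 to 0.875 m from the base axis. Payload 6.5 kg.
Tool frame: the origin (TCP) lies midway between the tips of the shut fingers; the grasp point (between the pads) lies 19 mm behind it; z points along the fingers, x is the direction in which the jaws open and shut, and the axes are right-handed (so a half turn about z gives the same grasp; the last joint's range is limited). The gripper opens to 85 mm and grips with 20 to 120 N. Pads are 22 mm wide; open, the fingers measure 114 mm over their backs; the gripper's body (76 mm by 85 mm) begins 54 mm behind the grasp point. The pads swing forward as they close: fully open they stand 13 mm farther back than shut.
Start: joints at [-1.317, 0.536, -0.004, 1.538, 0.003, 1.067, -0.071], TCP at [0.204, 0.617, 0.231] pointing down, gripper open.
Joint ranges: [-2.7, 2.7], [-0.37, 2.16], [-1.27, 1.26], [0.24, 2.4], [-1.31, 4.45], [0.19, 1.91], [-2.76, 2.76]. Speed limits (rad/s): [2.39, 2.39, 3.14, 3.14, 3.14, 3.14, 3.14].

## Interface

Orientations are given as a unit quaternion [x, y, z, w].
In Python, from workcell import * gives the robot as it stands. The module is installed in compiled form; this text tells all that it offers. Calls block until the motion is done:
- move_to(position, orientation): joint-space move of the TCP to a pose.
- move_linear(position, rot=None, max_speed=0.15, threshold=None): straight line of the TCP; rot=None keeps the orientation; max_speed is the mean speed in m/s. With threshold (N) it stops when the force on the tool has changed by that much, and returns True; else False.
- movej(angles): joint-space move.
- command_gripper(opening): opening from 0.0 (shut) to 1.0 (fully open); the grip force is fixed at half the most; returns when the fingers have stopped.
- pause(seconds).
- ik(position, orientation): joint angles nearest the present ones, or None.
- grab_frame(name): name is "scene" or "top" or "wrist"; returns a dict with "frame" (384x512x3 uint8, red, green, blue), "fx", "fy", "cx", "cy" (pixels), "world_from_camera" (4x4, takes a point from camera to world coordinates). Camera axes: x right, y down, z forward; pixel columns grow to the right and rows downward; lengths in m; the calibration is good to about 2 mm. A picture is of the moment at which its call begins. There is no depth.
A pose or a line that the arm cannot do raises PlanningError and nothing moves.
- close_job(): hands the job in, once; it reports no verdict.
Trained networks look in a picture, given as the dict that the camera call returned (one of the last four; its "shot" number tells which), for a name from the list of things; names that differ only in an ending like _2 or _b are one class to them, and where a whole thing is asked for, a point or a joint stands for the part that bears it (a point fixed in the world has none). Each returns a list of dicts, best first, with "conf" (0 to 1); they miss things now and then, are a little off and sometimes report something else, mostly with a low value. They report only what shows in the picture. A call takes as long as a camera call. They do not tell look-alikes from the thing itself.
- search_frame(name, picture): "pixel" ([column, row] in pixels, amid what is visible of it).
- cut_out(name, picture): "pixels" (384x512 bool, what is visible of it) and "pixel" ([column, row] in pixels, amid what is visible of it).
- tip_of(name, picture): "pixel" ([column, row] in pixels: a listed point, or the origin of a listed thing).
Readings, each from a call of its own:
- get_t(): time.
- get_joints(): joint angles.
- get_joint_velocities(): joint speeds.
- get_joint_torque(): joint torques, N m.
- get_tcp_pos(): TCP position.
- get_orientation(): TCP orientation.
- get_contact_force(): force on the tool from outside, world axes, zero at the start.
- get_wrist_torque(): the same for the moment, N m.
- get_opening(): opening from 0.0 (shut) to 1.0 (fully open).
Only numpy, scipy, OpenCV 4.12 (cv2) and the standard library are available. Lean on these libraries where they do the work, as an engineer would, in place of code of your own. Each camera call takes 0.05 s, during which the arm holds its last target. There are 200 camera calls.

## Working session

There is one attempt and no reset: what is moved stays moved. The work goes in short steps, each a Python script; the robot and the scene stay as the last script left them, time stands still between calls to the robot, and variables do not carry over. Pictures are saved under pics/ and viewed, about 8 in all and at most 12, crops included, and the job is handed in when it is done.

```bash
mkdir -p pics; ls
cat > h.py <<'E'
from workcell import *
import numpy as np, cv2
from scipy.spatial.transform import Rotation as R
def ray(p,f,z):
    M=np.array(f["world_from_camera"]); d=M[:3,:3]@[(p[0]-f["cx"])/f["fx"],(p[1]-f["cy"])/f["fy"],1]; o=M[:3,3]
    return o+d*(z-o[2])/d[2]
def proj(X,f):
    M=np.array(f["world_from_camera"]); c=M[:3,:3].T@(np.array(X)-M[:3,3]); return c[:2]/c[2]*[f["fx"],f["fy"]]+[f["cx"],f["cy"]]
def save(f,n): cv2.imwrite("pics/"+n,cv2.cvtColor(f["frame"],cv2.COLOR_RGB2BGR))
E
python3 - <<'E'
from h import *
ims=[]
for c in ("scene","top"):
    f=grab_frame(c); ims.append(f["frame"]); print(c,np.round(f["world_from_camera"],3).tolist(),f["fx"])
    for n in ["tray","cover","housing","auger","pot","seedbox","wrench","guard"]:
        print(n,[(np.round(d["pixel"]).tolist(),round(d["conf"],2),np.round(ray(d["pixel"],f,0),3)[:2].tolist()) for d in tip_of(n,f)[:4]])
    for n,z in [("bay_back",.064),("bay_middle",.064),("bay_front",.064)]:
        print(n,[(np.round(d["pixel"]).tolist(),round(d["conf"],2),np.round(ray(d["pixel"],f,z),3)[:2].tolist()) for d in tip_of(n,f)[:4]])
    save(f,c+"0.png")
print(get_t(),get_opening(),get_orientation())
E
```

```text
pics
scene [[-0.753, 0.412, -0.514, 1.316], [0.658, 0.465, -0.592, 1.035], [-0.005, -0.784, -0.621, 1.086], [0.0, 0.0, 0.0, 1.0]] 489.0442340414539
tray [([222.0, 214.0], 0.81, [0.566, 0.004])]
cover [([254.0, 265.0], 0.74, [0.641, 0.259]), ([261.0, 235.0], 0.53, [0.535, 0.171]), ([287.0, 248.0], 0.52, [0.515, 0.27])]
housing [([190.0, 168.0], 0.46, [0.489, -0.29])]
auger [([335.0, 240.0], 0.76, [0.377, 0.347])]
pot [([166.0, 180.0], 0.93, [0.603, -0.285]), ([216.0, 200.0], 0.34, [0.535, -0.066])]
seedbox [([220.0, 142.0], 0.95, [0.288, -0.363])]
wrench [([334.0, 289.0], 0.61, [0.532, 0.48])]
guard []
bay_back [([197.0, 212.0], 0.76, [0.664, 0.006])]
bay_middle [([216.0, 198.0], 0.84, [0.576, -0.011])]
bay_front [([239.0, 186.0], 0.64, [0.476, -0.01])]
top [[-0.025, -0.994, 0.108, 0.362], [-1.0, 0.026, 0.01, 0.052], [-0.013, -0.108, -0.994, 1.302], [0.0, 0.0, 0.0, 1.0]] 432.47876151195794
tray [([280.0, 166.0], 0.62, [0.569, -0.01]), ([281.0, 132.0], 0.58, [0.675, -0.015])]
cover [([189.0, 182.0], 0.9, [0.525, 0.271]), ([195.0, 143.0], 0.64, [0.645, 0.25]), ([226.0, 178.0], 0.61, [0.535, 0.157])]
housing [([378.0, 194.0], 0.64, [0.475, -0.301]), ([367.0, 147.0], 0.34, [0.618, -0.276])]
auger [([165.0, 237.0], 0.85, [0.361, 0.342]), ([280.0, 165.0], 0.59, [0.57, -0.008])]
pot [([369.0, 146.0], 0.79, [0.621, -0.282])]
seedbox [([397.0, 255.0], 0.94, [0.291, -0.347])]
wrench [([118.0, 176.0], 0.9, [0.552, 0.487])]
guard []
bay_back [([280.0, 129.0], 0.92, [0.666, -0.01])]
bay_middle [([285.0, 160.0], 0.75, [0.576, -0.021])]
bay_front [([283.0, 168.0], 0.42, [0.553, -0.014])]
1.2 1.0016866625750285 [ 8.10666371e-01  5.85508355e-01 -8.15855133e-06  3.02000944e-05]
```

View pics/scene0.png

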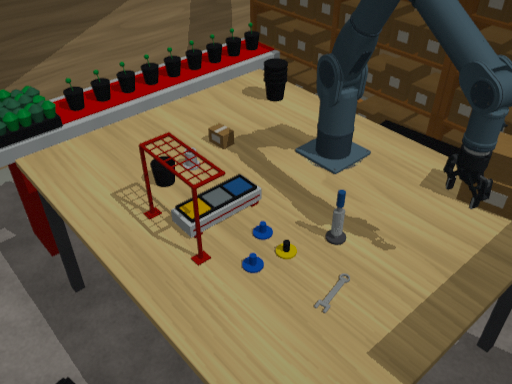

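View pics/top0.png

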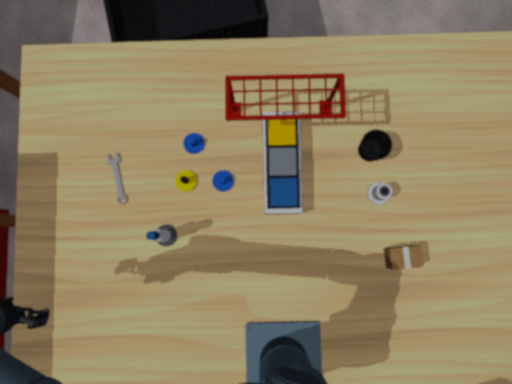

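The scene picture shows the tray with a yellow pad at about (193,208), grey (217,197) and blue (240,186). The yellow cover is at (287,250) between two blue look-alikes, and the auger's base is at (336,238). The top picture shows the pads at (282,131), (284,161) and (283,192), the yellow cover at (187,181), the auger's base at (168,236) and the housing at (380,193). Next I refine these by colour, plus wrist views.

```bash
cat >> h.py <<'E'
def seg(f,lo,hi,box=None):
    m=cv2.inRange(cv2.cvtColor(f["frame"],cv2.COLOR_RGB2HSV),np.array(lo),np.array(hi))
    if box: k=np.zeros_like(m); a,b,c,d=box; k[b:d,a:c]=1; m=m*k
    return m
def cen(m):
    n,l,s,c=cv2.connectedComponentsWithStats(m); i=np.argsort(-s[1:,4])[:3]+1
    return [(c[j].round(1).tolist(),int(s[j,4])) for j in i]
def rect(m):
    c=max(cv2.findContours(m,0,1)[0],key=cv2.contourArea); return cv2.minAreaRect(c)
Y=((20,120,80),(35,255,255)); B=((100,100,50),(120,255,255))
E
python3 - <<'E'
from h import *
f=grab_frame("top")
for n,a,box,z in [("blue pad",B,(262,170,305,215),.064),("yellow pad",Y,(262,110,305,150),.064),("cover",Y,(165,165,210,200),.01),("collar",B,(140,225,185,250),.16)]:
    m=seg(f,*a,box); 
    for p,s in cen(m)[:2]: print(n,p,s,ray(p,f,z).round(4)[:2])
    try:
        r=rect(m); q=cv2.boxPoints(r); print([ray(x,f,z)[:2].round(3).tolist() for x in q])
    except Exception as e: print(e)
# wrist pictures above the objects
q0=get_orientation()
down=R.from_quat(q0)
print(down.as_matrix().round(2).tolist())
import itertools
for n,x in [("auger",(0.361,.342,.40)),("cover",(.52,.27,.35)),("tray",(.50,-.01,.42)),("housing",(.475,-.29,.35))]:
    q=None
    for yaw in (0,np.pi):
        rot=R.from_euler('z',yaw)*R.from_matrix(np.diag([1,-1,-1.]))
        q=ik(x,rot.as_quat()); print(n,yaw,None if q is None else np.round(q,2))
E
```

```text
blue pad [282.9, 191.5] 871 [ 0.4835 -0.0115]
[[0.527, 0.03], [0.524, -0.053], [0.441, -0.051], [0.443, 0.032]]
yellow pad [281.2, 132.2] 762 [ 0.6574 -0.012 ]
[[0.698, 0.028], [0.696, -0.057], [0.618, -0.054], [0.621, 0.03]]
cover [185.8, 180.5] 372 [0.5297 0.2773]
[[0.563, 0.31], [0.561, 0.243], [0.497, 0.244], [0.499, 0.31]]
collar [152.0, 235.1] 68 [0.3677 0.3413]
[[0.376, 0.355], [0.375, 0.325], [0.36, 0.325], [0.36, 0.354]]
[[0.31, 0.95, 0.0], [0.95, -0.31, 0.0], [0.0, 0.0, -1.0]]
auger 0 [-1.15  0.12  0.34  1.72 -0.04  1.31 -0.8 ]
auger 3.141592653589793 [-0.65  0.14 -0.23  1.69  0.03  1.32  2.26]
cover 0 [-0.87  0.34  0.41  1.59 -0.14  1.25 -0.43]
cover 3.141592653589793 [-0.41  0.33 -0.19  1.56  0.06  1.26  2.53]
tray 0 [-0.71  0.13  0.72  1.69 -0.09  1.36  0.03]
tray 3.141592653589793 None
housing 0 [-0.39  0.5   1.23  1.69 -0.49  1.31  0.94]
housing 3.141592653589793 [-0.33  0.43  1.1   1.68 -0.4   1.28 -2.29]
```

```bash
cat >> h.py <<'E'
def tool(head,tilt,flip=0):
    """z = down, leaning fingers towards heading; jaws across heading"""
    z=np.array([np.sin(tilt)*np.cos(head),np.sin(tilt)*np.sin(head),-np.cos(tilt)])
    x=np.array([-np.sin(head),np.cos(head),0])*(-1 if flip else 1)
    return R.from_matrix(np.column_stack([x,np.cross(z,x),z]))
E
python3 - <<'E'
from h import *
for fl in (0,1):
  for n,x,h,t in [("c",(.53,.277,.013),.4,.52),("t",(.66,-.01,.08),-.02,.52),("tpre",(.57,-.01,.12),-.02,.52),("view",(.52,.27,.38),.4,0),("viewt",(.5,-.01,.42),0,0),("h",(.475,-.3,.03),-.5,0),("a",(.362,.342,.15),.6,0),("f",(.484,-.01,.21),0,0)]:
    q=ik(x,tool(h,t,fl).as_quat()); print(fl,n,None if q is None else np.round(q,2))
def look(n,x,h):
    move_to(x,tool(h,0,1 if F else 0).as_quat()); f=grab_frame("wrist"); save(f,n+".png"); return f
F=0 if ik((.52,.27,.38),tool(.4,0,0).as_quat()) is not None else 1
f=look("w_tray",(.50,-.01,.42),0)
for n,a in [("blue",B),("yel",Y)]:
    m=seg(f,*a); print(n,[(p,s,ray(p,f,.064).round(4)[:2]) for p,s in cen(m)])
for n in ("bay_back","bay_middle","bay_front"): print(n,[(np.round(d["pixel"]).tolist(),round(d["conf"],2),ray(d["pixel"],f,.064).round(3)[:2].tolist()) for d in tip_of(n,f)[:2]])
f=look("w_cover",(.50,.25,.38),.4)
print("cover",[(p,s,ray(p,f,.008).round(4)[:2]) for p,s in cen(seg(f,*Y))]); print(rect(seg(f,*Y)))
print([(np.round(d["pixel"]).tolist(),round(d["conf"],2),ray(d["pixel"],f,0).round(3)[:2].tolist()) for d in tip_of("cover",f)[:3]])
print([(np.round(d["pixel"]).tolist(),round(d["conf"],2),ray(d["pixel"],f,0).round(3)[:2].tolist()) for d in tip_of("auger",f)[:3]])
cv2.imwrite("pics/w1.png",np.hstack([cv2.resize(cv2.imread("pics/"+n),(400,300)) for n in ("w_tray.png","w_cover.png")]))
print(get_t(),get_contact_force())
E
```

```text
0 c [ 0.23  1.07 -1.08  2.16  2.02  0.89 -0.18]
0 t [ 0.35  0.66 -0.54  2.04  1.67  0.33 -0.04]
0 tpre [ 0.36  0.47 -0.53  2.24  1.74  0.27 -0.18]
0 view [-0.59  0.31  0.05  1.52 -0.01  1.31  1.43]
0 viewt [-0.61  0.12  0.61  1.69 -0.07  1.36  1.58]
0 h [ 0.25  0.71  0.31  1.9  -0.37  0.59  1.87]
0 a [-0.73  0.4  -0.14  2.    0.08  0.75  1.25]
0 f [-0.42  0.3   0.42  2.01 -0.15  0.87  1.65]
1 c [-0.32  0.72 -0.36  2.19  2.29  0.4   2.33]
1 t [-0.85  0.97  1.09  2.1   4.41  0.7  -0.14]
1 tpre [-0.7   0.53  0.74  2.3   4.36  0.29  0.15]
1 view [-1.03  0.34  0.64  1.55 -0.21  1.32 -1.54]
1 viewt [-0.9   0.15  0.96  1.7  -0.13  1.36 -1.49]
1 h [-0.14  0.92  0.9   1.92 -1.    0.83 -0.75]
1 a [-1.25  0.43  0.51  2.03 -0.3   0.75 -1.53]
1 f [-0.85  0.42  0.98  2.03 -0.44  0.92 -1.2 ]
blue [([256.7, 136.8], 2144, array([ 0.4832, -0.0106])), ([346.7, 156.1], 790, array([0.5168, 0.1494])), ([382.7, 211.6], 641, array([0.6225, 0.2273]))]
yel [([256.0, 230.3], 1564, array([ 0.6615, -0.0118])), ([401.1, 157.2], 698, array([0.5186, 0.2464]))]
bay_back [([257.0, 231.0], 0.65, [0.664, -0.01])]
bay_middle [([255.0, 187.0], 0.55, [0.575, -0.013])]
bay_front [([259.0, 134.0], 0.9, [0.477, -0.007])]
cover [([77.4, 178.1], 2110, array([ 0.6896, -0.0415])), ([267.3, 165.6], 827, array([0.5296, 0.2785]))]
((76.98191833496094, 178.04885864257812), (53.903194427490234, 43.37956237792969), 20.323135375976562)
[([268.0, 162.0], 0.95, [0.525, 0.277]), ([212.0, 138.0], 0.8, [0.523, 0.166]), ([234.0, 212.0], 0.76, [0.642, 0.254])]
[([336.0, 93.0], 0.6, [0.366, 0.34])]
5.1667 [ 0.49370904 -0.57412154 -0.05123892]
```

View pics/w1.png

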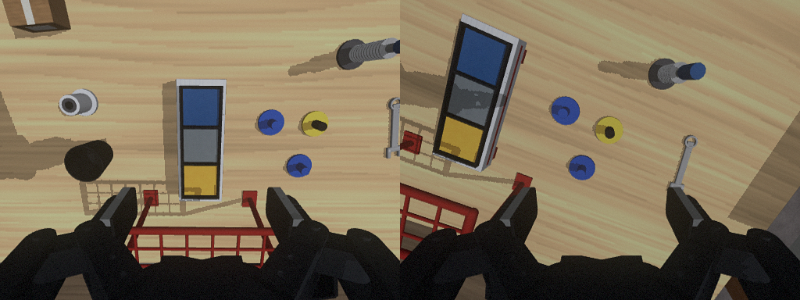

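The pads sit 178 mm apart (front to back), as specified. The front bay is at (.4832,-.0106) and the back bay at (.661,-.012). The cover's wrist and top fixes agree within 1.5 mm. In the composite the yellow cover is at (316,125) left and (609,130) right, with no obstacles in the approach.

```bash
cat >> h.py <<'E'
FR=np.array([.4833,-.0107]); BK=np.array([.6612,-.0123]); MD=(FR+BK)/2; YAW=float(np.arctan2(*(BK-FR)[::-1]))
def gp(x,y,z,rot): return np.array([x,y,z])+.019*rot.as_matrix()[:,2]
E
python3 - <<'E'
from h import *
r=tool(.4,.52); g=gp(.530,.278,.031,r); zz=r.as_matrix()[:,2]
move_to(g-.20*zz,r.as_quat()); print(get_joints().round(2),get_t())
move_linear(g-.06*zz,max_speed=.2)
print(move_linear(g,max_speed=.08,threshold=8),get_tcp_pos()-g)
command_gripper(0.0); print("open",get_opening())
move_linear(g+[0,0,.12],max_speed=.15)
print(get_opening(),get_contact_force().round(2),get_t())
f=grab_frame("top"); print(cen(seg(f,*Y)))
save(f,"t2.png"); w=grab_frame("wrist"); save(w,"w2.png")
s=grab_frame("scene");save(s,"s2.png")
cv2.imwrite("pics/c2.png",np.hstack([cv2.resize(cv2.imread("pics/"+n),(400,300)) for n in ("w2.png","s2.png")]))
for x in ((*MD,.19),(*BK,.13),(*BK,.1)):
    print(ik(gp(*x,tool(YAW,.52)),tool(YAW,.52).as_quat()))
E
```

```text
[-0.51  0.18 -0.18  2.35  1.01  0.2   0.33] 6.2667
False [-1.25130312e-04  4.69702695e-05  2.45448959e-04]
open 0.24191886443832844
0.2401595678526056 [-0.72 -0.47 -1.85] 10.6333
[([281.3, 132.3], 776), ([175.8, 167.8], 138)]
[ 0.31255026  0.34833288 -0.45861619  2.19198086  1.07238483  0.22418599
  0.47146842]
[ 0.17835792  0.56479457 -0.30840136  2.01271005  1.27492509  0.19651142
  0.30212762]
[ 2.16137320e-01  6.29705759e-01 -3.57130995e-01  2.01655613e+00
  1.59861475e+00  2.22214175e-01  1.79459530e-03]
```

View pics/c2.png

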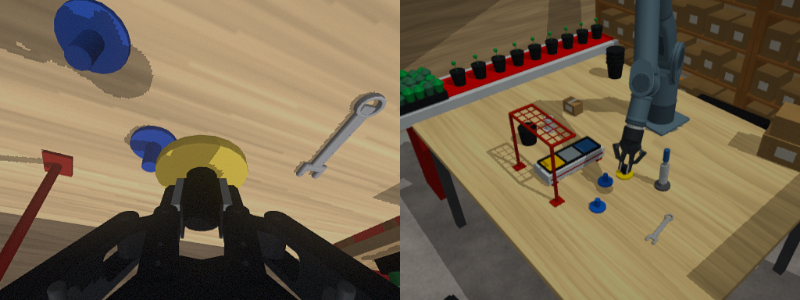

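The opening of 0.24 (20.6 mm) agrees with the 22 mm knob, and the wrist view (left half) shows the yellow cover at (203,165) held by its knob. Now I place it.

Run:
```python
from h import *
r=tool(YAW,.52); zz=r.as_matrix()[:,2]; ax=np.array([np.cos(YAW),np.sin(YAW),0])
G=lambda dx,dz: gp(BK[0]+dx*ax[0],BK[1]+dx*ax[1],.064+.031+dz,r)
move_to(G(-.12,.07),r.as_quat()); print(get_joints().round(2),get_t(),get_opening())
move_linear(G(-.06,.022),max_speed=.15)
move_linear(G(0,.022),max_speed=.1); print(get_contact_force().round(2))
print(move_linear(G(0,-.003),max_speed=.03,threshold=5),get_tcp_pos()-G(0,0),get_contact_force().round(2))
f=grab_frame("scene");save(f,"s3.png")
f=grab_frame("wrist");save(f,"w3.png")
cv2.imwrite("pics/c3.png",np.hstack([cv2.resize(cv2.imread("pics/w3.png"),(400,300)),cv2.resize(cv2.imread("pics/s3.png")[130:250,140:300],(400,300))]))
print(get_t())
```

```text
[ 0.35  0.37 -0.51  2.28  1.51  0.22  0.03] 11.9 0.23843712443234713
[ 0.41  0.17 -2.15]
True [-0.00026172 -0.00012329  0.00038541] [-1.12 -0.34  4.3 ]
14.1
```

View pics/c3.png

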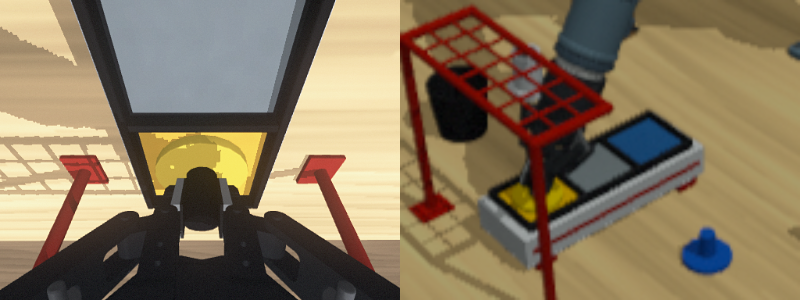

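Contact came at the expected height, within 0.4 mm, with the cover at (203,160) inside the back bay. I release it and go to look at the housing.

Run:
```python
from h import *
r=R.from_quat(get_orientation()); zz=r.as_matrix()[:,2]; p=get_tcp_pos()
command_gripper(.45); pause(.2)
move_linear(p-.06*zz,max_speed=.08); move_linear(p-.17*zz,max_speed=.2)
f=grab_frame("top"); b=f
print("cover?",[(np.round(d["pixel"]).tolist(),round(d["conf"],2),ray(d["pixel"],f,.064).round(3)[:2].tolist()) for d in tip_of("cover",f)[:4]])
w=grab_frame("wrist"); save(w,"w4.png")
print("cover w",[(np.round(d["pixel"]).tolist(),round(d["conf"],2),ray(d["pixel"],w,.064).round(3)[:2].tolist()) for d in tip_of("cover",w)[:2]])
h=-.5
move_to((.43,-.25,.36),tool(h,0).as_quat()); print(get_joints().round(2),get_t())
command_gripper(1.0)
w=grab_frame("wrist"); save(w,"w5.png")
for d in cut_out("housing",w)[:2]:
    m=d["pixels"].astype(np.uint8)*255; print(cen(m)[0],d["conf"],rect(m))
print("h",[(np.round(d["pixel"]).tolist(),round(d["conf"],2),ray(d["pixel"],w,.0).round(4)[:2].tolist()) for d in tip_of("housing",w)[:2]])
print("pot",[(np.round(d["pixel"]).tolist(),round(d["conf"],2),ray(d["pixel"],w,.0).round(4)[:2].tolist()) for d in tip_of("pot",w)[:2]])
# circle of body top (z=.07) via image
cv2.imwrite("pics/c5.png",np.hstack([cv2.resize(cv2.imread("pics/w4.png"),(400,300)),cv2.resize(cv2.imread("pics/w5.png"),(400,300))]))
print(get_t())
```

```text
cover? [([194.0, 143.0], 0.8, [0.631, 0.244]), ([226.0, 180.0], 0.69, [0.521, 0.152])]
cover w [([445.0, 2.0], 0.7, [0.51, 0.13]), ([260.0, 156.0], 0.6, [0.659, -0.01])]
[ 1.38  0.35 -1.17  1.72  0.33  1.3   1.21] 17.6083
([246.1, 185.5], 1157) 0.59 ((245.30003356933594, 185.40000915527344), (34.882659912109375, 40.69643783569336), 26.56505012512207)
h [([248.0, 182.0], 0.72, [0.4787, -0.2968]), ([163.0, 102.0], 0.61, [0.2877, -0.3542])]
pot [([287.0, 235.0], 0.79, [0.6102, -0.2823])]
18.3333
```

View pics/c5.png

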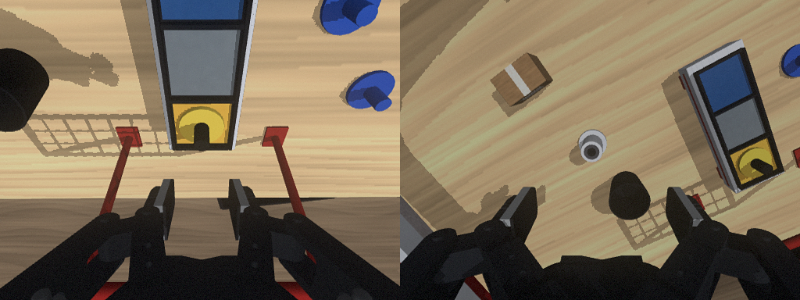

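The cover sits upright and centred in the back bay at (203,130) left. In the right half the housing shows its bore at about (591,152), wrist pixel (244.5,194.6). I cross-check the housing centre from bore, flange and network.

Run:
```python
from h import *
w=grab_frame("wrist"); t=grab_frame("top")
print("ray bore",ray((244.5,194.6),w,.07).round(4))
for f,bx in ((w,(225,160,268,212)),(t,(362,176,398,208))):
    a,b,c,d=bx; g=cv2.cvtColor(f["frame"],cv2.COLOR_RGB2GRAY); m=np.zeros_like(g); m[b:d,a:c]=(g[b:d,a:c]<70)*255
    for p,s in cen(m)[:2]: print("dark",p,s,ray(p,f,.07).round(4)[:2])
    m=seg(f,(0,0,90),(180,45,255),bx)
    r=rect(m); print("bright",r[0],r[1],ray(r[0],f,.03).round(4)[:2])
    (cx,cy)=proj((.478,-.30,0),f); print("proj",cx,cy)
c=w["frame"][150:222,205:290]; c=cv2.resize(cv2.cvtColor(c,cv2.COLOR_RGB2BGR),None,fx=6,fy=6,interpolation=1)
for x,col in (((.4765,-.299),(0,0,255)),):
    for z,rad in ((.07,.023),(.01,.033)):
        P=np.array([(proj((x[0]+rad*np.cos(k),x[1]+rad*np.sin(k),z),w)-[205,150]+.5)*6 for k in np.linspace(0,6.3,60)],int)
        cv2.polylines(c,[P],True,col,1)
cv2.imwrite("pics/h6.png",c)
```

```text
ray bore [ 0.4793 -0.3007  0.07  ]
dark [245.2, 193.9] 235 [ 0.4788 -0.2992]
bright (246.5, 186.5) (41.0, 35.0) [ 0.4786 -0.2984]
proj 246.1548125421185 181.97204434025173
dark [387.0, 185.8] 303 [ 0.4915 -0.3088]
dark [397.0, 182.5] 2 [ 0.5002 -0.3378]
bright (376.6224060058594, 194.71897888183594) (22.666702270507812, 17.088109970092773) [ 0.4701 -0.2885]
proj 377.67296056549196 192.93053610928814
```

View pics/h6.png

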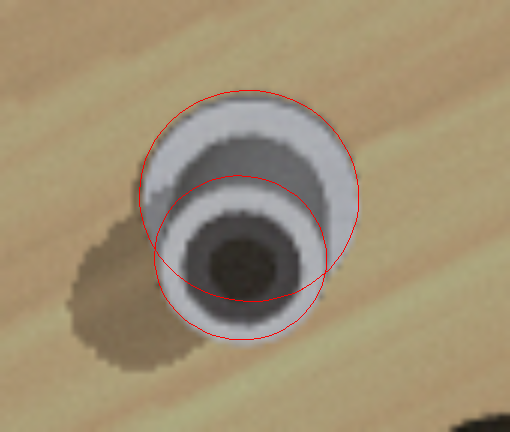

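The circles for (.4765,-.299) sit about 2 mm up-left of the housing, so its centre is (.4787,-.2990), in line with bore and flange fixes. Now I grasp it with a slight 0.2 rad lean to keep the wrist clear of the guard.

Run:
```python
from h import *
T=.2; r=tool(-.5,T); zz=r.as_matrix()[:,2]; g=gp(.4787,-.2990,.042,r)
move_to(g-.13*zz,r.as_quat()); print(get_joints().round(2),get_t())
print(move_linear(g,max_speed=.1,threshold=8),(get_tcp_pos()-g).round(4))
command_gripper(0.0); print("open",get_opening())
move_linear(g+[0,0,.13],max_speed=.12); print(get_opening(),get_contact_force().round(2),get_t())
w=grab_frame("wrist"); save(w,"w7.png")
r=tool(YAW,T); G=lambda dz: gp(*MD,.064+.042+dz,r)
move_to(G(.07),r.as_quat()); print(get_joints().round(2),get_t(),get_contact_force().round(2))
move_linear(G(.02),max_speed=.1)
print(move_linear(G(-.004),max_speed=.03,threshold=6),(get_tcp_pos()-G(0)).round(4),get_contact_force().round(2),get_opening(),get_t())
w=grab_frame("wrist"); save(w,"w8.png"); s=grab_frame("scene"); save(s,"s8.png")
cv2.imwrite("pics/c8.png",np.hstack([cv2.resize(cv2.imread("pics/w8.png"),(400,300)),cv2.resize(cv2.imread("pics/s8.png")[130:250,140:300],(400,300))]))
```

```text
[ 1.18  0.53 -0.89  2.02  0.71  0.68  0.94] 19.3
False [ 0.0002 -0.0002  0.0005]
open 0.5276968066072734
0.5236451838051024 [ 0.31  0.17 -5.67] 22.4417
[ 0.68  0.62 -0.98  1.93  0.81  0.78  0.83] 23.65 [-0.11 -0.25 -4.69]
True [-0.0002 -0.0001  0.0005] [-2.12 -0.55  6.36] 0.5245144364156747 24.9333
```

View pics/c8.png

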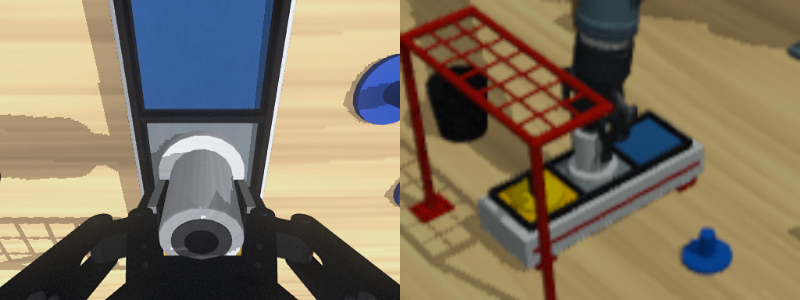

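Contact again came at the expected height, with the housing standing in the middle bay at (200,215) left. I release it, retreat and measure the auger.

Run:
```python
from h import *
r=R.from_quat(get_orientation()); zz=r.as_matrix()[:,2]; p=get_tcp_pos()
command_gripper(.8); pause(.2)
move_linear(p-.05*zz,max_speed=.08); move_linear(p-.16*zz,max_speed=.2)
t=grab_frame("top"); 
print("housing",[(np.round(d["pixel"]).tolist(),round(d["conf"],2),ray(d["pixel"],t,.064).round(3)[:2].tolist()) for d in tip_of("housing",t)[:2]])
move_to((.32,.20,.42),tool(.75,0).as_quat()); command_gripper(1.0); print(get_joints().round(2),get_t())
w=grab_frame("wrist"); save(w,"w9.png"); t=grab_frame("top")
print("auger",[(np.round(d["pixel"]).tolist(),round(d["conf"],2),ray(d["pixel"],w,0).round(4)[:2].tolist()) for d in tip_of("auger",w)[:2]])
for n,f in (("w",w),("t",t)):
    for q,s in cen(seg(f,*B)): print(n,"blue",q,s,ray(q,f,.1625).round(4)[:2])
x0=(.366,.3415); c=cv2.cvtColor(w["frame"],cv2.COLOR_RGB2BGR); u=proj((*x0,.08),w); a,b=int(u[0]-65),int(u[1]-65); a,b=max(a,0),max(b,0)
c=cv2.resize(c[b:b+130,a:a+130],None,fx=4,fy=4)
for z,rad in ((.19,.012),(.135,.012),(.01,.033)):
    P=np.array([(proj((x0[0]+rad*np.cos(k),x0[1]+rad*np.sin(k),z),w)-[a,b]+.5)*4 for k in np.linspace(0,6.3,60)],int); cv2.polylines(c,[P],True,(0,0,255),1)
cv2.imwrite("pics/a9.png",c); print(u,get_t())
```

```text
housing [([397.0, 254.0], 0.56, [0.298, -0.327])]
[ 0.89 -0.28 -1.25  1.86 -0.27  1.38  2.03] 28.8167
auger [([287.0, 206.0], 0.96, [0.3756, 0.3376])]
w blue [103.9, 132.6] 2153 [0.4408 0.0199]
w blue [178.5, 204.5] 706 [0.454 0.162]
w blue [181.8, 265.6] 338 [0.533 0.231]
t blue [282.8, 191.4] 874 [ 0.4741 -0.0062]
t blue [222.5, 180.4] 327 [0.5076 0.153 ]
t blue [193.5, 142.9] 315 [0.6111 0.2293]
[296.89913611 218.46314938] 28.9667
```

View pics/a9.png

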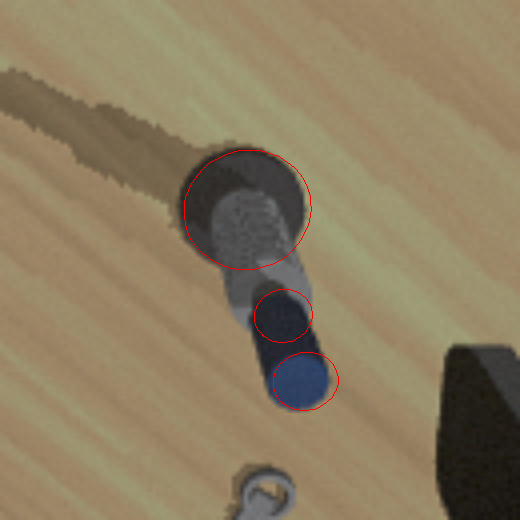

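The circles for (.366,.3415) sit about 6 crop pixels right of the auger (flange centre (242,208), collar top (299,381)), so I shift the estimate. Then I grasp the collar upright.

Run:
```python
from h import *
w=grab_frame("wrist")
A=ray((231+242/4-.5,153+208/4-.5),w,.01)[:2]; C=ray((231+299/4-.5,153+381/4-.5),w,.19)[:2]; print(A,C)
c=(A+C)/2
assert np.linalg.norm(A-C)<.004
r=tool(.75,0); 
for h in (.75,.4,1.2): print(h,[None if (q:=ik(gp(*x,tool(hh,0)),tool(hh,0).as_quat())) is None else q.round(2) for x,hh in (((*c,.163),h),((*FR,.23),YAW))])
g=gp(*c,.160,r)
move_to(g+[0,0,.09],r.as_quat())
print(move_linear(g,max_speed=.1,threshold=6),(get_tcp_pos()-g).round(4))
command_gripper(0.0); print("open",get_opening())
move_linear(g+[0,0,.10],max_speed=.1); print(get_opening(),get_contact_force().round(2),get_t())
w=grab_frame("wrist"); save(w,"w10.png"); s=grab_frame("scene"); save(s,"s10.png")
cv2.imwrite("pics/c10.png",np.hstack([cv2.resize(cv2.imread("pics/w10.png"),(400,300)),cv2.resize(cv2.imread("pics/s10.png")[100:295,150:410],(400,300))]))
```

```text
[0.36688796 0.33833299] [0.36741429 0.33964184]
0.75 [array([-0.15,  0.57, -0.88,  1.97,  0.57,  0.87,  0.99]), array([ 0.73,  0.46, -1.  ,  1.95,  0.47,  0.99,  1.07])]
0.4 [array([-0.18,  0.55, -0.84,  1.97,  0.54,  0.86,  0.66]), array([ 0.73,  0.46, -1.  ,  1.95,  0.47,  0.99,  1.07])]
1.2 [array([-0.04,  0.65, -1.05,  1.96,  0.7 ,  0.95,  1.33]), array([ 0.73,  0.46, -1.  ,  1.95,  0.47,  0.99,  1.07])]
False [0.0003 0.0004 0.0006]
open 0.26561851971614997
0.2637610732207082 [-0.29 -0.63 -2.95] 32.9083
```

View pics/c10.png

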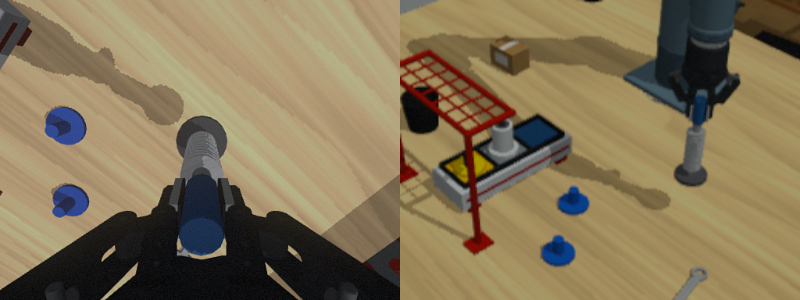

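The auger hangs upright at (203,180) left by its collar (opening 0.26, about 22.6 mm), and the cover and housing stand in their bays. Now I place it.

Run:
```python
from h import *
r=tool(YAW,0); G=lambda dz: gp(*FR,.064+.160+dz,r)
try: move_linear(G(.05),r.as_quat(),max_speed=.15)
except PlanningError as e: print(e); move_to(G(.05),r.as_quat())
print(get_t(),get_opening(),get_contact_force().round(2))
move_linear(G(.02),max_speed=.08); pause(.2)
print(move_linear(G(-.004),max_speed=.025,threshold=6),(get_tcp_pos()-G(0)).round(4),get_contact_force().round(2),get_opening(),get_t())
w=grab_frame("wrist"); save(w,"w11.png"); s=grab_frame("scene"); save(s,"s11.png")
cv2.imwrite("pics/c11.png",np.hstack([cv2.resize(cv2.imread("pics/w11.png"),(400,300)),cv2.resize(cv2.imread("pics/s11.png")[115:265,140:340],(400,300))]))
```

```text
35.6167 0.2666876740868787 [ 0.33 -0.3  -3.21]
True [-0.0002  0.0001  0.0002] [-1.37  0.35  5.05] 0.26351402263319484 37.0917
```

View pics/c11.png

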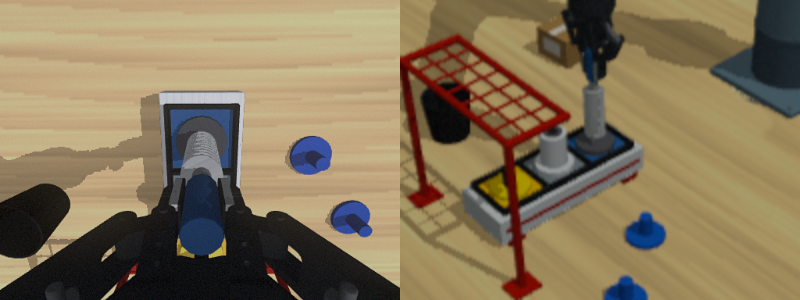

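The auger is in the front bay at (203,140) left, and contact came within 0.2 mm of the expected height. I release it, retreat and check.

Run:
```python
from h import *
p=get_tcp_pos()
command_gripper(.7); pause(.3)
move_linear(p+[0,0,.08],max_speed=.08)
move_linear(p+[-.06,.10,.14],max_speed=.15)
pause(.3)
t=grab_frame("top"); s=grab_frame("scene"); save(t,"t12.png"); save(s,"s12.png")
for n,X in (("cover",BK),("housing",MD),("auger",FR)):
    for f,l in ((t,"top"),(s,"scene")):
        print(n,l,proj((*X,.064),f).round(),[(np.round(d["pixel"]).tolist(),round(d["conf"],2),ray(d["pixel"],f,.064).round(3)[:2].tolist()) for d in tip_of(n,f)[:4]])
for n in ("pot","seedbox","wrench"): print(n,[(ray(d["pixel"],t,0).round(3)[:2].tolist()) for d in tip_of(n,t)[:1]])
c=lambda n,a,b,w,h: cv2.resize(cv2.imread("pics/"+n)[b:b+h,a:a+w],(400,300))
cv2.imwrite("pics/c12.png",np.hstack([c("t12.png",210,80,160,120),c("s12.png",140,115,200,150)])); print(get_t())
```

```text
cover top [281. 131.] [([190.0, 143.0], 0.93, [0.634, 0.253]), ([281.0, 134.0], 0.87, [0.653, -0.01]), ([280.0, 190.0], 0.26, [0.487, -0.004]), ([281.0, 161.0], 0.24, [0.573, -0.009])]
cover scene [195. 209.] [([195.0, 205.0], 0.71, [0.65, -0.028]), ([260.0, 236.0], 0.64, [0.587, 0.225])]
housing top [282. 161.] [([281.0, 160.0], 0.85, [0.576, -0.01]), ([282.0, 131.0], 0.28, [0.661, -0.015])]
housing scene [217. 198.] [([220.0, 197.0], 0.69, [0.563, -0.005]), ([193.0, 209.0], 0.15, [0.664, -0.016])]
auger top [283. 192.] [([285.0, 191.0], 0.69, [0.485, -0.018])]
auger scene [237. 187.] [([236.0, 188.0], 0.78, [0.492, -0.008]), ([219.0, 197.0], 0.33, [0.566, -0.008])]
pot [[0.612, -0.28]]
seedbox [[0.298, -0.352]]
wrench [[0.55, 0.486]]
40.9667
```

View pics/c12.png

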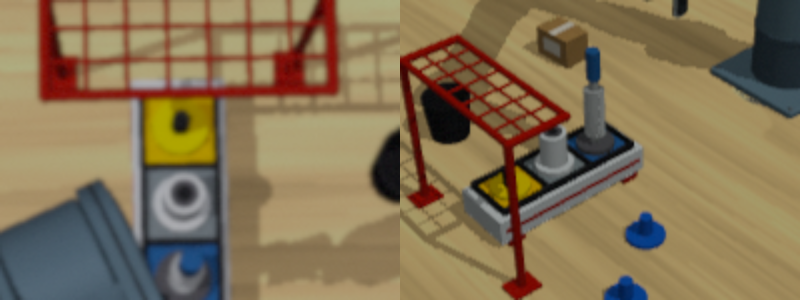

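All three parts stand upright and centred: cover (180,125), housing (182,200) and auger (185,275) in the top crop. The arm is clear and the bystanders are where they were, so I hand in.

```bash
python3 -c "
from workcell import *
print(get_contact_force(),get_joint_velocities().max(),get_t()); close_job()"
```

```text
[1.09852818 0.7885646  0.15259177] 0.0015595828877014257 40.9667
the job is handed in; nothing more can be done
```

I loaded the three parts in order: the yellow cover into the back bay (with the gripper tilted 30° to get under the guard), the housing into the middle bay, and the auger into the front bay. Each was lowered slowly until it touched, which happened within 0.5 mm of the expected floor height, then released. I handed in at about 41 s of robot time; no verdict was reported.

- **Final pictures:** all three parts stand upright and look centred in their bays, with the arm clear and still. The pot, carton and wrench are within about 1 cm of their first measured positions, which is about the spread of the detector's readings.
- **Disagreements:** the networks' final part positions were up to about 19 mm from the bay centres. The worst was the cover seen from the scene camera through the guard; the top camera put it 9 mm off. The pictures and my own measurements point to a few millimetres. After I released the housing, one top-view detection failed and marked the carton instead, and the later top and scene views found the housing in its bay.

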